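Mount and lock the sleeve platen on its stand

ROBOT

A 6-joint arm with a two-finger parallel gripper is mounted at the origin on a cart in front of the work surface, level with it; the furniture and walls round the work are solid. World frame = base frame: x ahead of the robot, y to its left, z up, the work surface at z = 0. Lengths are in m, angles in rad, forces in N, time in s.
With the tool pointing down it reaches from about 0.35 to 0.85 m from the base axis. Payload 8.1 kg.
Tool frame: the origin (TCP) lies midway between the tips of the shut fingers; the grasp point (between the pads) lies 19 mm behind it (robot.grip_point_offset is the distance from the TCP to the grasp point, in m); z points along the fingers, y is the line along which they close (so a half turn about z gives the same grasp; the last joint's range is limited). The gripper opens to 93 mm and grips with 3 to 60 N. Pads are 15 mm wide; open, the fingers measure 128 mm over their backs; the gripper's body (75 mm by 188 mm) begins 65 mm behind the grasp point.
Start: joints at [1.024, 0.13, 1.488, -0, 1.523, -0.085], TCP at [0.267, 0.537, 0.219] pointing down, gripper open.
Joint ranges: [-2.96, 2.96], [-0.89, 2.26], [0.02, 2.5], [-1.34, 4.48], [0, 2.73], [-2.66, 2.66]. Speed limits (rad/s): [2.39, 2.39, 2.79, 3.14, 3.14, 3.14].

INTERFACE

Orientations are given as a rotation vector (axis times angle).
In Python, from plant import robot, read_camera, job gives the robot as it stands.
- The arm moves only by the shell command python3 -m inch 'ROWS' [FORCE]. ROWS is JSON, one flat list of numbers, 5 for each row, row after row: the shift along the world's x, y, z in mm, then the turn about the world's z in degrees, then the opening in per cent of the stroke, from 0 (shut) to 100 (fully open). In form: [dx, dy, dz, yaw, hand, dx, dy, dz, yaw, hand, ...]. A call has 1 to 10 rows; each row is the pose to reach, as a shift and turn from the pose commanded when the call began; what a row does not reach only later rows make up. A row lasts 1/12 s, in which the tool goes at most 41.7 mm and 7.16 degrees, less where a joint would pass 70% of its speed; a pose out of reach is approached as far as the arm can. A call with a gripper value outside its range is refused whole. The fingers move at their own pace and stop on an object; FORCE is the grip in N (left out, the last holds). Time passes only in rows, so rows that repeat a pose let the fingers close. It gives the time, the measured TCP pose, the force, the opening and the grip force at its end, in the units of the state.
- robot.read_state(): the state, without advancing time (a new reading comes with each control period).
- read_camera(name): name is "scene" or "top"; returns a dict with "image" (480x640x3 uint8, blue, green, red), "K" (3x3 intrinsics, pixels), "extrinsics" (4x4, takes a point from world to camera coordinates). Camera axes: x right, y down, z forward; pixel columns grow to the right and rows downward; lengths in m; the calibration is good to about 2 mm. A picture is of the moment at which its call begins. There is no depth.
- job.close_job(): hands the job in; it is judged then, once.
The state is a dict: "t": time; "q": joint angles; "dq": joint speeds; "joint_torque": joint torques, N m; "tool_pos": TCP position; "orientation": TCP orientation; "force": force on the tool from outside, world axes, zero at the start; "wrist_torque": the same for the moment, N m; "opening": finger opening in m; "gripper_force": force on a finger pad.
Only numpy, scipy, OpenCV 4.12 (cv2) and the standard library are available. Lean on these libraries where they do the work, as an engineer would, in place of code of your own. Each camera call takes 0.05 s, during which the arm holds its last target. There are 200 camera calls.

TASK

Mount the sleeve platen on its stand: hook the two tabs on its back plate into the two slots of the column and push it down until it is fully seated. Then turn the lock knob on top of the column slowly clockwise until the sprung index pin beside it drops into its hidden notch, and leave it there. Leave the swab jar, the spanner and the hex key where they lie.

Things in the scene. Friction and masses are not known exactly. Their poses are not given: they have to be found in the camera images.
- sleeve_platen: Sleeve platen, loose, 0.35 to 0.6 kg: level aluminium board 176 x 52 x 16 mm with dark rubber top and round nose, on a dark steel bracket with a 72 mm wide upright back plate; stands upright on its foot on the bench. Origin: middle of the bottom edge of the back plate's rear face. z up, x points out of that rear face, away from the nose; board top 95 mm above the origin.
- board_grip (a point): Middle of the board's thickness on its centre line, near the centre of mass: 70 mm ahead of the back plate's rear face, 87 mm above the platen's origin. Axes as the platen's. Here the board is gripped from above across its 52 mm width; the space under its edges is free.
- tabs (a point): Midway between the lower tips of the two hooked tabs, 14.5 mm behind the rear face and 50 mm above the platen's origin; axes as the platen's. The bright steel tabs, 9 mm wide, stand at y +18 and -18 mm. Each: shank 66 to 76 mm above the origin, with a lip 7.5 mm thick at its end hanging down to 50 mm; about 6.5 mm free between lip and rear face.
- platen_stand: Stand, fixed: grey hollow steel column 84 mm wide (y) x 76 deep (x) x 140 high on a base plate 150 x 140 x 8, with an aluminium lock housing 90 x 76 x 32 on top (top at 172 mm). Origin on the bench under the column's and knob's common axis; z up; the slotted front face looks to its -x, at x = -38 mm. Fully seated, the platen's origin lies at (-38, 0, +30) mm here, axes parallel.
- slots (a point): Midway between the two slots, on the column's front face at the height of their lower edge (96 mm); axes as the stand's, +x into the column. Slots 15 mm wide at y +18 and -18 mm, 36 mm high, wall 5 mm. The tabs go straight in with the platen's origin 48 to 54 mm above the bench until the back plate meets the face; then the platen goes down 18 to 24 mm and the lips drop behind the wall.
- lock_knob (a joint): Turn of the lock knob, rad, clockwise from above positive, range 0 to 2; starts unlocked, 0 to 0.3. Light even drag, about 0.1 N m. The hidden notch lies somewhere from 0.85 to 1.35, different each time: there the torque dips by some 0.2 N m and the knob is drawn in about 0.2 rad; 0.3 to 0.6 N m forces it on past. Inside, a tongue swings over a seated tab to stop it lifting; it jams if the platen is not down.
- knob_grip (a point): Middle of the knob's black bar handle, on its upright axis, 214 mm above the bench; bar 52 long x 16 wide x 24 mm high on a stem, its underside 30 mm above the housing. z up, x along the bar, turning with it (at knob value 0 parallel to the stand's x, pointer rib to the front). Grip it from above across the 16 mm.
- index_pin (a joint): Drop of the sprung index pin, m: 0 to 0.0015 while its tip rides on the hidden ring, about 0.006 once it has dropped into the notch. It cannot be pushed in elsewhere.
- pin_head (a point): Top of the index pin's round steel head, 14 mm across, on the lock housing at (-17, +24) mm from the knob's axis in the stand's axes: about 13 mm above the housing while riding, 8 mm once dropped in.
- swab_jar: Bystander: white jar with screw lid, 69 mm across, 74 mm high, on the left; origin at the centre of its underside.
- spanner: Bystander: steel open spanner, 150 mm long, 5 mm thick, flat near the front edge; origin at the middle of its underside.
- hex_key: Bystander: steel hex key 69 x 70 x 5 mm, flat near the front edge; origin at the middle of its underside.

How it is judged:
On the way:
1. the platen is hooked on the column and fully down, the knob not yet turned to the lock (x of sleeve_platen in the frame of platen_stand between -0.044 and -0.034 m and y of sleeve_platen in the frame of platen_stand between -0.006 and 0.006 m and z of sleeve_platen in the frame of platen_stand between 0.026 and 0.034 m and angle between the x axis of sleeve_platen and the x axis of platen_stand, either way round below 0.08 rad and angle between sleeve_platen's own z axis and vertical below 0.08 rad and value of joint lock_knob below 0.6 rad), for 0.2 s.
At the end, for the whole second after the job is handed in: Platen hooked in both slots and fully seated (origin within about 6 mm along and across and 4 mm in height of the seat, within 0.08 rad of level and square), at rest; index pin dropped at least 4.5 mm, in the notch (x of sleeve_platen in the frame of platen_stand between -0.044 and -0.034 m and y of sleeve_platen in the frame of platen_stand between -0.006 and 0.006 m and z of sleeve_platen in the frame of platen_stand between 0.026 and 0.034 m and angle between the x axis of sleeve_platen and the x axis of platen_stand, either way round below 0.08 rad and angle between sleeve_platen's own z axis and vertical below 0.08 rad and value of joint index_pin above 0.0045 m and value of joint lock_knob above 0.6 rad and linear speed of sleeve_platen below 0.02 m/s); the robot touches nothing.
It fails at once if a bystander is moved by more than 30 mm (distance of any of swab_jar, spanner, hex_key from where it was at the start of the episode above 0.03 m).
It also fails if it takes over 64 s, if anything falls off the work surface, if the arm or the gripper's body presses on something with over 40 N, if the wrist force passes 120 N, or if a joint passes its speed limit or range.

## Working session

There is one attempt and no reset: what is moved stays moved. The work goes in short steps, Python scripts to look and compute and a shell command to move; the robot and the scene stay as the last step left them, time stands still between calls to the robot, and variables do not carry over. Pictures are saved under pics/ and viewed, at most 10 in all, crops included, and the job is handed in when it is done.

```bash
mkdir -p pics; ls
python3 - <<'E'
from plant import robot, read_camera
import cv2
for n in ("scene","top"):
    c=read_camera(n); cv2.imwrite(f"pics/{n}0.png",c["image"]); print(n,c["K"].tolist(),c["extrinsics"].round(4).tolist())
print(robot.read_state())
E
```

```text
pics
scene [[491.91111345945683, 0.0, 316.3042331819107], [0.0, 491.91111345945683, 239.71626470901737], [0.0, 0.0, 1.0]] [[0.7704, -0.6373, -0.0184, -0.3422], [-0.4132, -0.4771, -0.7757, 0.3591], [0.4856, 0.6052, -0.6309, 0.9032], [0.0, 0.0, 0.0, 1.0]]
top [[503.3100514907409, 0.0, 327.02864468173624], [0.0, 503.3100514907409, 229.9981218354023], [0.0, 0.0, 1.0]] [[-0.0097, -0.9997, -0.0226, 0.0987], [-0.9908, 0.0126, -0.1345, 0.5307], [0.1347, 0.0211, -0.9907, 1.1543], [0.0, 0.0, 0.0, 1.0]]
{'t': 0.1, 'q': array([ 1.02359232e+00,  1.31100723e-01,  1.48914978e+00,  1.65979492e-06,
        1.52300367e+00, -8.53655909e-02]), 'dq': array([-0.0001927 , -0.00102204, -0.00460985, -0.00129257, -0.00094347,
        0.00069038]), 'joint_torque': array([ 9.23715634e-04, -5.61343074e+01, -4.93097484e+01,  7.70127238e-02,
        2.91457964e-02, -4.58720183e-05]), 'tool_pos': array([0.26705265, 0.53672521, 0.21769465]), 'orientation': array([-7.18905202e-01, -3.05769796e+00,  2.47923161e-03]), 'force': array([-0.07230203,  0.09164213,  0.58039746]), 'wrist_torque': array([ 0.01341038,  0.08976905, -0.00640634]), 'gripper_force': 0.0, 'opening': 0.09295544777388888}
```

View pics/scene0.png

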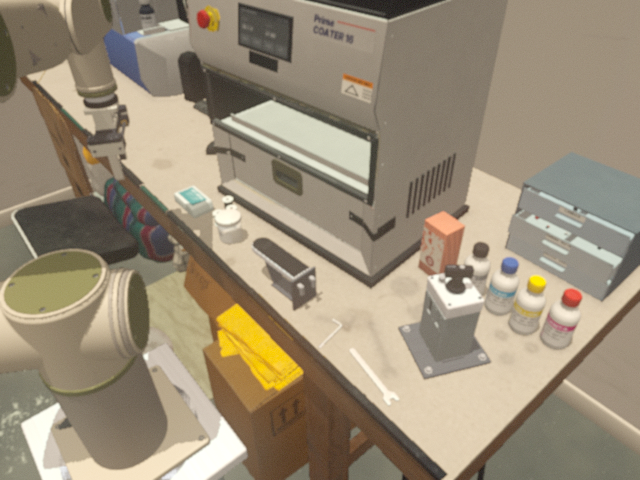

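View pics/top0.png

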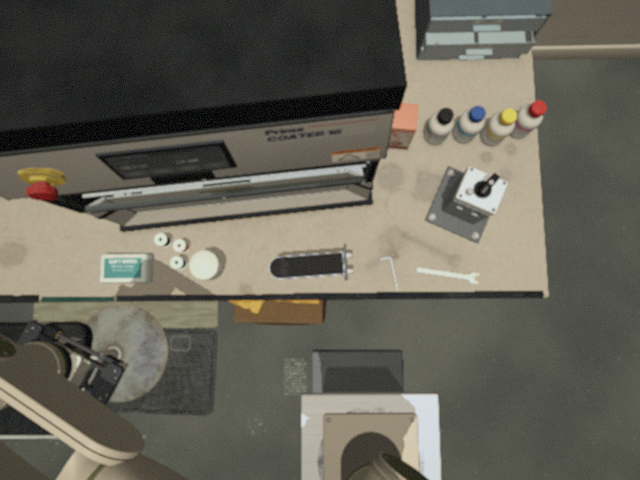

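Run:
```python
import cv2,numpy as np
s=cv2.imread("pics/scene0.png");t=cv2.imread("pics/top0.png")
r=lambda im,x,y,w,h:cv2.resize(im[y:y+h,x:x+w],(400,300),interpolation=cv2.INTER_CUBIC)
a=np.vstack([np.hstack([r(t,412,150,120,90),r(t,262,220,100,75)]),np.hstack([r(s,390,250,120,90)[:, :],r(s,390,260,160,120)])])
a[300:,400:]=r(s,230,220,120,90)
cv2.imwrite("pics/c0.png",a)
```

```text
(no output)
```

View pics/c0.png

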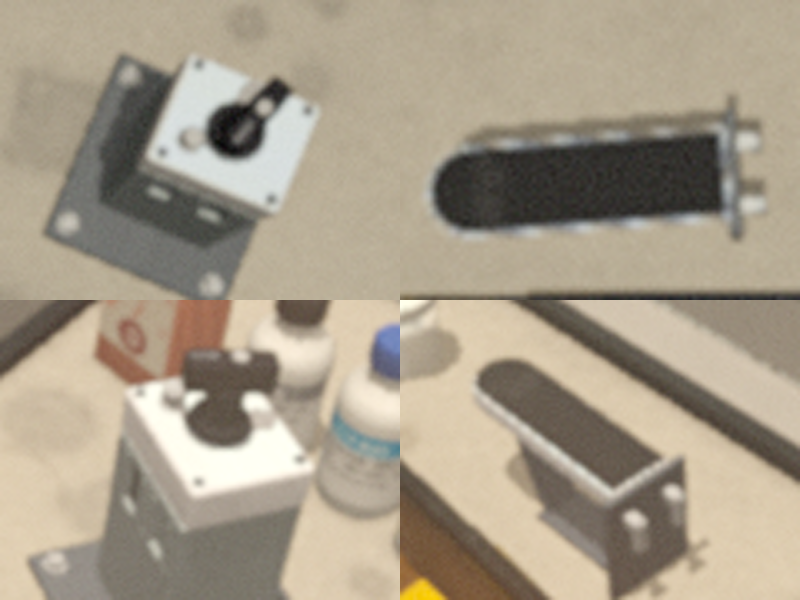

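```bash
cat > h.py <<'E'
import numpy as np,cv2
from scipy.optimize import least_squares
from scipy.spatial.transform import Rotation as R
from plant import robot,read_camera
K={};X={}
K["s"]=np.array([[491.911,0,316.304],[0,491.911,239.716],[0,0,1]]);X["s"]=np.array([[0.7704,-0.6373,-0.0184,-0.3422],[-0.4132,-0.4771,-0.7757,0.3591],[0.4856,0.6052,-0.6309,0.9032]])
K["t"]=np.array([[503.31,0,327.0286],[0,503.31,229.998],[0,0,1]]);X["t"]=np.array([[-0.0097,-0.9997,-0.0226,0.0987],[-0.9908,0.0126,-0.1345,0.5307],[0.1347,0.0211,-0.9907,1.1543]])
def proj(c,p):
    q=K[c]@(X[c][:,:3]@p+X[c][:,3]); return q[:2]/q[2]
def fit(obs,x0,n=3,zf=False):
    "obs: (cam,(x,y,z) mm local,(u,v)); pose x,y(mm),yaw deg"
    def w(v,l):
        a=np.radians(v[2]);c,s=np.cos(a),np.sin(a); l=np.array(l,float)/1000
        return np.array([v[0]/1000+c*l[0]-s*l[1],v[1]/1000+s*l[0]+c*l[1],l[2]+(v[3]/1000 if zf else 0)])
    f=lambda v:np.concatenate([proj(c,w(v,l))-uv for c,l,uv in obs])
    r=least_squares(f,x0,loss="soft_l1"); print(r.x.round(2)); print(r.fun.reshape(-1,2).round(1).tolist()); return r.x
E
python3 - <<'E'
from h import *
T=lambda x,y:(412+x*.3,150+y*.3); S=lambda x,y:(390+x*.3,250+(y-300)*.3)
fit([("t",(38,45,172),T(193,57)),("t",(38,-45,172),T(318,108)),("t",(-38,-45,172),T(270,213)),("t",(-38,45,172),T(145,160)),
("s",(-38,45,172),S(128,395)),("s",(-38,-45,172),S(185,525)),("s",(38,-45,172),S(313,468)),
("t",(-38,18,114),T(158,192)),("t",(-38,-18,114),T(208,214)),("t",(-75,70,8),T(45,233)),("t",(-75,-70,8),T(225,298)),("t",(75,70,8),T(122,55))],[500,-300,-23])
T=lambda x,y:(262+(x-400)*.25,220+y*.25); S=lambda x,y:(230+(x-400)*.3,220+(y-300)*.3)
fit([("t",(-3,36,95),T(733,97)),("t",(-3,-36,95),T(737,238)),("t",(18,18,76),T(764,137)),("t",(18,-18,76),T(765,204)),("t",(-180,0,95),T(432,192)),
("s",(18,-18,50),S(641,553)),("s",(18,18,50),S(679,528)),("s",(18,-18,76),S(630,513)),("s",(18,18,76),S(668,487)),("s",(0,36,0),S(686,553)),("s",(0,-36,0),S(612,598))],[400,0,-90])
s=robot.read_state();print(R.from_rotvec(s["orientation"]).as_matrix().round(3))
E
```

```text
[ 594.07 -237.18  -24.99]
[[-0.9, -1.6], [1.4, 0.1], [2.3, 1.1], [-0.3, -0.4], [-2.5, -1.8], [1.1, -8.1], [0.3, 0.8], [1.1, 0.1], [1.3, 0.1], [-1.3, 0.7], [-1.4, 4.9], [-0.5, -1.0]]
[449.8   51.32 -87.06]
[[-2.3, 2.5], [-1.2, -0.5], [-0.4, 0.6], [0.5, -0.3], [-5.1, -0.3], [0.4, 0.1], [0.9, -0.2], [3.3, 3.8], [4.0, 3.8], [-0.3, -0.3], [-1.1, 1.7]]
[[-0.895  0.446 -0.001]
 [ 0.446  0.895 -0.001]
 [ 0.    -0.002 -1.   ]]
```

Run:
```python
from h import *
T=lambda x,y:(412+x*.3,150+y*.3); S=lambda x,y:(390+x*.3,250+(y-300)*.3)
fit([("t",(38,45,172),T(193,57)),("t",(38,-45,172),T(318,108)),("t",(-38,-45,172),T(270,213)),("t",(-38,45,172),T(145,160)),
("s",(-38,45,172),S(128,395)),("s",(-38,-45,172),S(185,497)),("s",(38,-45,172),S(313,468)),
("t",(-38,18,114),T(158,192)),("t",(-38,-18,114),T(208,214)),("t",(-75,70,8),T(45,233)),("t",(75,70,8),T(122,55))],[500,-300,-23])
T=lambda x,y:(262+(x-400)*.25,220+y*.25); S=lambda x,y:(230+(x-400)*.3,220+(y-300)*.3)
p=fit([("t",(-3,36,95),T(733,97)),("t",(-3,-36,95),T(737,238)),("t",(18,18,76),T(764,137)),("t",(18,-18,76),T(765,204)),("t",(-170,0,95),T(432,192)),
("s",(18,-18,50),S(641,553)),("s",(18,18,50),S(679,528)),("s",(0,36,0),S(686,553)),("s",(0,-36,0),S(612,598))],[400,0,-90])
a=np.radians(p[2]);g=p[:2]-70*np.array([np.cos(a),np.sin(a)]);s=robot.read_state()
print("grip",g,"delta",g-1000*s["tool_pos"][:2])
```

```text
[ 594.01 -236.56  -25.62]
[[-0.9, -1.7], [1.2, 0.4], [1.7, 1.2], [-0.7, -0.6], [-2.6, -2.2], [0.5, -0.0], [-0.1, 0.9], [0.7, 0.0], [0.8, 0.2], [-1.8, 0.3], [-0.3, -1.1]]
[450.    50.43 -86.81]
[[-1.9, 2.4], [-0.7, -0.6], [0.0, 0.5], [0.9, -0.4], [-0.2, -0.3], [0.8, 0.3], [1.2, -0.1], [-0.0, -0.2], [-0.8, 1.9]]
grip [446.10708132 120.31874362] delta [ 179.05442785 -416.40646221]
```

```bash
python3 -m inch '[179,-416,0,-60,100,179,-416,0,-60,100,179,-416,0,-60,100,179,-416,0,-60,100,179,-416,0,-60,100,179,-416,0,-60,100,179,-416,0,-60,100,179,-416,0,-60,100,179,-416,0,-60,100,179,-416,0,-60,100]' 40; python3 -m inch '[0,0,0,0,100,0,0,0,0,100,0,0,-80,0,100,0,0,-80,0,100,0,0,-80,0,100,0,0,-80,0,100]'
python3 - <<'E'
from h import *
s=robot.read_state();print(s["tool_pos"],R.from_rotvec(s["orientation"]).as_matrix().round(3).tolist(),s["q"].round(2))
a=read_camera("top")["image"];b=read_camera("scene")["image"]
cv2.imwrite("pics/c1.png",np.hstack([cv2.resize(a[190:310,240:400],(400,300),interpolation=3),cv2.resize(b[200:320,210:370],(400,300),interpolation=3)]))
E
```

```text
t: 0.93
tool_pos: [0.4321, 0.1524, 0.2184]
orientation: [-2.156, -2.285, 0.0]
force: [-0.0, -0.1, -0.4]
opening: 0.0933
gripper_force: 0.0
t: 1.43
tool_pos: [0.4294, 0.1552, 0.1368]
orientation: [-2.147, -2.288, 0.007]
force: [-0.1, -0.6, 0.3]
opening: 0.0931
gripper_force: 0.0
[0.4293545  0.15518658 0.13680319] [[-0.064, 0.998, -0.006], [0.998, 0.064, -0.001], [-0.001, -0.006, -1.0]] [ 0.23 -0.21  1.97  0.    1.39  0.17]
```

View pics/c1.png

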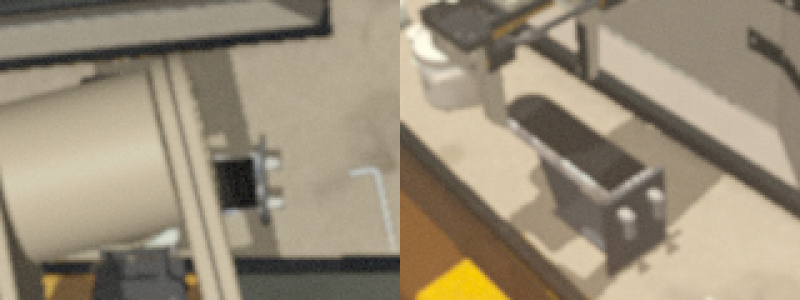

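```bash
python3 -m inch '[17,-35,0,0,100,17,-35,0,0,100,17,-35,0,0,100,17,-35,0,0,100]'; python3 -m inch '[0,0,-35,0,100,0,0,-69,0,100,0,0,-69,0,100,0,0,-69,0,100]'
python3 - <<'E'
from h import *
s=robot.read_state();print(s["tool_pos"],s["wrist_torque"])
a=read_camera("top")["image"];b=read_camera("scene")["image"]
cv2.imwrite("pics/c2.png",np.hstack([cv2.resize(a[190:310,240:400],(400,300),interpolation=3),cv2.resize(b[200:320,210:370],(400,300),interpolation=3)]))
E
```

```text
t: 1.87
tool_pos: [0.4502, 0.12, 0.1408]
orientation: [2.151, 2.287, 0.004]
force: [-0.2, 0.1, -0.0]
opening: 0.093
gripper_force: 0.0
t: 2.2
tool_pos: [0.4472, 0.1199, 0.069]
orientation: [-2.149, -2.288, 0.005]
force: [-0.1, -0.2, 0.5]
opening: 0.0931
gripper_force: 0.0
[0.44722598 0.11993255 0.06895715] [-0.01238898  0.08024518 -0.02542542]
```

View pics/c2.png

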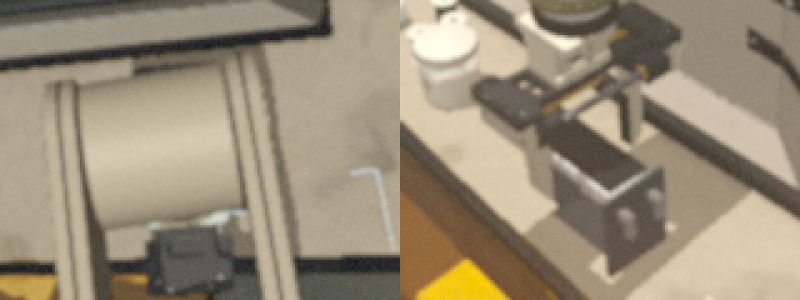

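```bash
python3 -m inch '[0,0,0,0,30,0,0,0,0,30,0,0,0,0,30,0,0,0,0,30,0,0,0,0,30,0,0,0,0,30,0,0,0,0,30,0,0,0,0,30]' 45; python3 -m inch '[0,0,5,0,30,0,0,10,0,30,0,0,25,0,30,0,0,40,0,30,0,0,51,0,30,0,0,51,0,30,0,0,51,0,30]'
python3 - <<'E'
from h import *
s=robot.read_state();print(s["tool_pos"],s["wrist_torque"],s["opening"],s["gripper_force"])
a=read_camera("top")["image"];b=read_camera("scene")["image"]
cv2.imwrite("pics/c3.png",np.hstack([cv2.resize(a[190:310,240:400],(400,300),interpolation=3),cv2.resize(b[200:320,210:370],(400,300),interpolation=3)]))
E
```

```text
t: 2.97
tool_pos: [0.4486, 0.1194, 0.0696]
orientation: [-2.151, -2.289, 0.001]
force: [-3.9, 0.1, 3.9]
opening: 0.0515
gripper_force: 45.0
t: 3.55
tool_pos: [0.4495, 0.1195, 0.1211]
orientation: [2.151, 2.288, 0.002]
force: [0.0, -0.3, -5.5]
opening: 0.0519
gripper_force: 45.0
[0.44954234 0.11950671 0.12109623] [-0.00337379  0.10145763  0.01750488] 0.051851245847622095 44.99704420566559
```

View pics/c3.png

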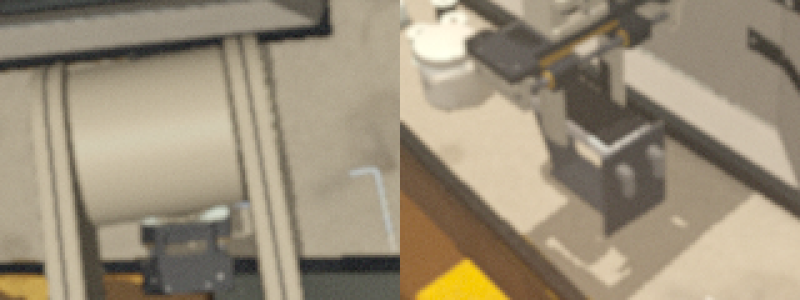

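```bash
python3 -m inch '[13,-293,0,61,30,13,-293,0,61,30,13,-293,0,61,30,13,-293,0,61,30,13,-293,0,61,30,13,-293,0,61,30,13,-293,0,61,30,13,-293,0,61,30,13,-293,0,61,30,13,-293,0,61,30]'; python3 -m inch '[0,0,0,0,30,0,0,0,0,30,0,0,0,0,30]'
python3 - <<'E'
from h import *
s=robot.read_state();v=s["orientation"];print(s["tool_pos"],s["wrist_torque"],s["opening"],s["q"].round(2),"toolyaw",2*np.degrees(np.arctan2(v[1],v[0]))-90)
a=read_camera("top")["image"];b=read_camera("scene")["image"];cv2.imwrite("pics/t4.png",a);cv2.imwrite("pics/s4.png",b)
cv2.imwrite("pics/c4.png",np.hstack([cv2.resize(a[130:280,400:500],(400,600),interpolation=3),cv2.resize(b[240:390,380:480],(400,600),interpolation=3)]))
E
```

```text
t: 4.48
tool_pos: [0.461, -0.1762, 0.1193]
orientation: [-0.687, -3.064, 0.0]
force: [-0.2, 0.8, -5.0]
opening: 0.0518
gripper_force: 45.0
t: 4.73
tool_pos: [0.4616, -0.1729, 0.1198]
orientation: [-0.696, -3.062, -0.001]
force: [-0.6, -0.5, -5.8]
opening: 0.0514
gripper_force: 45.0
[ 0.46156062 -0.17294657  0.11984181] [ 0.10261259  0.05603517 -0.02670573] 0.05142473427850184 [-0.46 -0.09  1.9   0.    1.34 -1.59] toolyaw -295.59321575528656
```

View pics/c4.png

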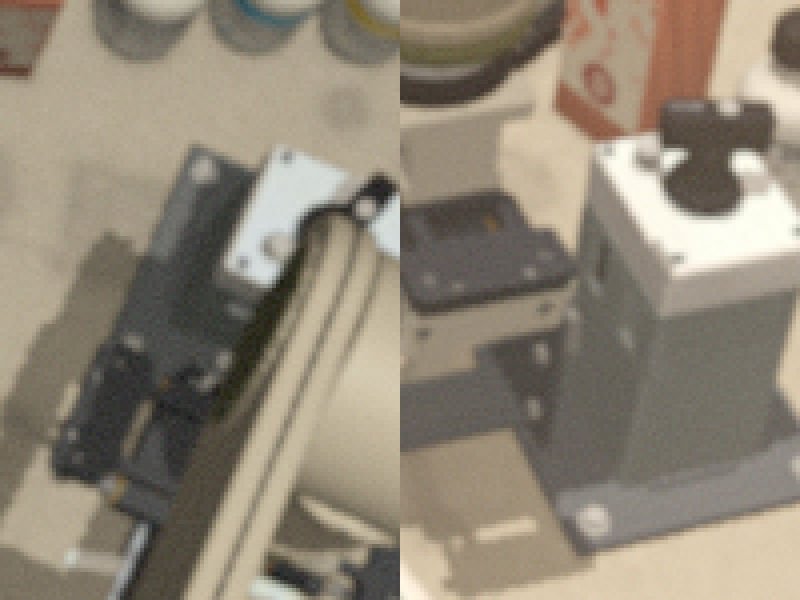

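```bash
cat >> h.py <<'E'
def loc(pose,l,z0=0):
    a=np.radians(pose[2]);c,s=np.cos(a),np.sin(a); l=np.array(l,float)
    return np.array([pose[0]+c*l[0]-s*l[1],pose[1]+s*l[0]+c*l[1],l[2]+z0])/1000
E
python3 - <<'E'
from h import *
b=cv2.imread("pics/s4.png");a=cv2.imread("pics/t4.png")
yaw=-25.6;u=np.array([np.cos(np.radians(yaw)),np.sin(np.radians(yaw))])
pl=[*(np.array([461.6,-172.9])+69.5*u),yaw];st=[594,-236.6,-25.6]
def box(c,k,pose,x,y,z,z0,col,im,ox,oy):
    P=[[ (np.array(proj(c,loc(pose,(i,j,h),z0)))-[ox,oy])*k for i,j in((x[0],y[0]),(x[1],y[0]),(x[1],y[1]),(x[0],y[1]))] for h in z]
    for q in P: cv2.polylines(im,[np.int32(q)],1,col,1)
    for p,q in zip(*P): cv2.line(im,tuple(np.int32(p)),tuple(np.int32(q)),col,1)
def mk(c,im,ox,oy):
    k=6; o=cv2.resize(im[oy:oy+100,ox:ox+66],(400,600),interpolation=3)
    B=lambda *q:box(c,k,*q,o,ox,oy)
    B(st,(-38,38),(-45,45),(140,172),0,(0,0,255)); 
    for y in(-18,18):
        B(st,(-38,-33),(y-7.5,y+7.5),(96,132),0,(0,255,255)); B(pl,(10.75,18.25),(y-4.5,y+4.5),(50,76),50,(0,255,0))
    B(pl,(-6,0),(-36,36),(0,95),50,(255,0,0)); return o
cv2.imwrite("pics/c5.png",np.hstack([mk("t",a,432,160),mk("s",b,410,262)]))
E
```

```text
(no output)
```

View pics/c5.png

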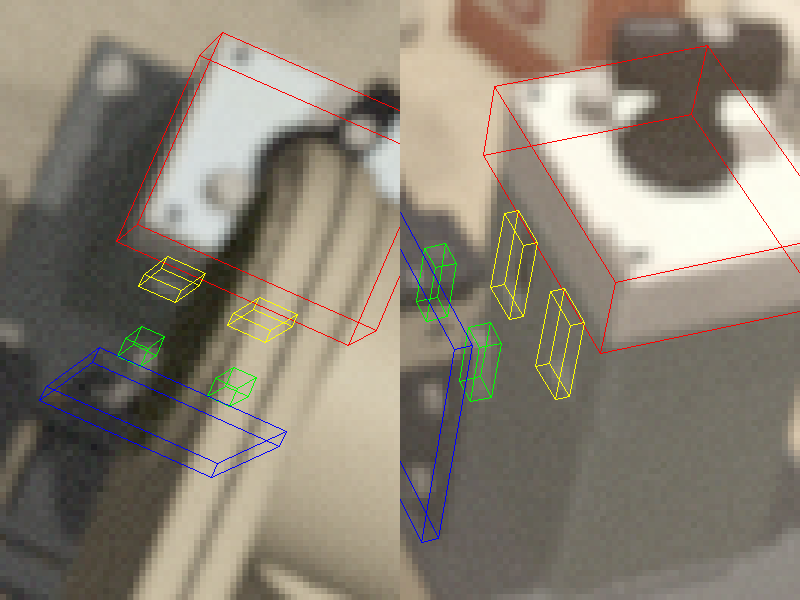

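```bash
python3 -m inch '[9,-4.3,1,0,30,16,-7.5,1,0,30,18,-8.6,1,0,30,19.8,-9.5,1,0,30,21.6,-10.3,1,0,30,23.4,-11.2,1,0,30,25.2,-12.1,1,0,30,25.2,-12.1,1,0,30]';python3 -c "
from plant import robot
s=robot.read_state();print(s['force'],s['wrist_torque'],s['tool_pos'])"
```

```text
t: 5.5
tool_pos: [0.4874, -0.1858, 0.1216]
orientation: [0.692, 3.064, -0.0]
force: [-0.4, -0.4, -4.8]
opening: 0.0516
gripper_force: 45.0
[-0.44547402 -0.39083147 -4.81594246] [-0.01450894  0.05341794 -0.03169737] [ 0.48740223 -0.18580394  0.12164949]
```

```bash
python3 -m inch '[1.8,-0.9,0,0,30,3.6,-1.7,0,0,30,5.4,-2.6,0,0,30,7.2,-3.5,0,0,30,7.2,-3.5,0,0,30]';python3 -c "
from plant import robot
s=robot.read_state();print(s['force'],s['wrist_torque'],s['tool_pos'])"
```

```text
t: 5.92
tool_pos: [0.4948, -0.1894, 0.1217]
orientation: [0.692, 3.064, -0.0]
force: [-0.4, -0.6, -5.5]
opening: 0.0512
gripper_force: 45.0
[-0.37278194 -0.5973355  -5.52471969] [ 0.0151548  -0.02218816  0.02152528] [ 0.49475235 -0.18938433  0.12170637]
```

Still free. On in 1 mm steps until the plate meets the face.

```bash
python3 -m inch '[0.9,-0.4,0,0,30,1.8,-0.9,0,0,30,1.8,-0.9,0,0,30]'; python3 -m inch '[0.9,-0.4,0,0,30,1.8,-0.9,0,0,30,1.8,-0.9,0,0,30]'
```

```text
t: 6.17
tool_pos: [0.4963, -0.1901, 0.1216]
orientation: [0.692, 3.064, -0.0]
force: [-0.5, 0.1, -5.2]
opening: 0.0514
gripper_force: 45.0
t: 6.42
tool_pos: [0.4982, -0.1911, 0.1217]
orientation: [0.692, 3.064, -0.0]
force: [-0.1, -0.5, -4.7]
opening: 0.0515
gripper_force: 45.0
```

```bash
python3 -m inch '[0.9,-0.4,0,0,30,1.8,-0.9,0,0,30,1.8,-0.9,0,0,30]'; python3 -m inch '[0.9,-0.4,0,0,30,1.8,-0.9,0,0,30,1.8,-0.9,0,0,30]';  python3 -m inch '[0.9,-0.4,0,0,30,0.9,-0.4,0,0,30]'
```

```text
t: 6.67
tool_pos: [0.499, -0.1915, 0.1215]
orientation: [-0.691, -3.062, -0.001]
force: [-4.8, 2.0, -1.3]
opening: 0.0514
gripper_force: 45.0
t: 6.92
tool_pos: [0.499, -0.1917, 0.1214]
orientation: [-0.69, -3.058, -0.002]
force: [-15.1, 6.0, 5.4]
opening: 0.0517
gripper_force: 45.0
t: 7.08
tool_pos: [0.499, -0.1918, 0.1213]
orientation: [-0.689, -3.056, -0.002]
force: [-20.4, 6.4, 8.9]
opening: 0.0518
gripper_force: 45.1
```

```bash
python3 -m inch '[-2.7,1.3,0,0,30,-2.7,1.3,0,0,30,-2.7,1.3,0,0,30]'; python3 -m inch '[0,0,-2,0,30,0,0,-4,0,30,0,0,-6,0,30,0,0,-8,0,30,0,0,-8,0,30]'
```

```text
t: 7.33
tool_pos: [0.499, -0.1915, 0.1214]
orientation: [-0.692, -3.063, -0.0]
force: [-5.9, 2.7, -3.3]
opening: 0.0519
gripper_force: 45.0
t: 7.75
tool_pos: [0.4991, -0.1914, 0.1131]
orientation: [-0.691, -3.062, -0.001]
force: [-4.3, 2.2, -4.0]
opening: 0.0519
gripper_force: 45.0
```

```bash
python3 -m inch '[0,0,-2,0,30,0,0,-4,0,30,0,0,-6,0,30,0,0,-8,0,30,0,0,-10,0,30,0,0,-10,0,30]'; python3 -m inch '[0,0,-1.5,0,30,0,0,-3,0,30,0,0,-3,0,30]';python3 -m inch '[0,0,-1.5,0,30,0,0,-3,0,30,0,0,-3,0,30]'
```

```text
t: 8.25
tool_pos: [0.4991, -0.1914, 0.1031]
orientation: [-0.691, -3.062, -0.001]
force: [-4.7, 1.5, -3.1]
opening: 0.0518
gripper_force: 45.0
t: 8.5
tool_pos: [0.4991, -0.1914, 0.1002]
orientation: [-0.691, -3.063, -0.001]
force: [-4.9, 2.7, -3.5]
opening: 0.0513
gripper_force: 45.0
t: 8.75
tool_pos: [0.4991, -0.1916, 0.0992]
orientation: [-0.691, -3.062, -0.0]
force: [-15.6, 5.3, 13.9]
opening: 0.0515
gripper_force: 45.0
```

```bash
python3 -m inch '[0,0,2,0,30,0,0,2,0,75,0,0,2,0,75,0,0,2,0,75,0,0,2,0,75,0,0,2,0,75]'; python3 -m inch '[0,0,5,0,75,0,0,10,0,75,0,0,40,0,75,0,0,80,0,75,0,0,120,0,75,0,0,160,0,75,0,0,170,0,75,0,0,170,0,75]'
python3 - <<'E'
from h import *
o0=cv2.imread("pics/top0.png");s0=cv2.imread("pics/scene0.png");a=read_camera("top")["image"];b=read_camera("scene")["image"];cv2.imwrite("pics/t6.png",a);cv2.imwrite("pics/s6.png",b)
st=[594,-236.6,-25.6]
def ov(c,im,ox,oy,draw):
    o=cv2.resize(im[oy:oy+50,ox:ox+66],(396,300),interpolation=3)
    if draw:
      for v,col in((0,(0,0,255)),(.15,(0,255,0)),(.3,(255,0,0))):
        p=[st[0],st[1],st[2]-np.degrees(v)]
        q=[(proj(c,loc(p,(x,y,226)))-[ox,oy])*6 for x,y in((-26,-8),(26,-8),(26,8),(-26,8))]
        cv2.polylines(o,[np.int32(q)],1,col,1)
    return o
top=np.hstack([ov("t",o0,450,160,0),ov("t",o0,450,160,1)])
g=b[240:340,380:512];bot=cv2.resize(g,(396,300),interpolation=3)
cv2.imwrite("pics/c6.png",np.vstack([top,np.hstack([ov("s",s0,420,255,1),bot])]))
E
```

```text
t: 9.25
tool_pos: [0.5003, -0.1921, 0.1001]
orientation: [0.692, 3.063, -0.0]
force: [0.3, -0.2, 1.6]
opening: 0.0693
gripper_force: 0.0
t: 9.92
tool_pos: [0.5021, -0.193, 0.2757]
orientation: [0.69, 3.055, -0.004]
force: [-0.6, 0.5, -0.6]
opening: 0.0695
gripper_force: 0.0
```

View pics/c6.png

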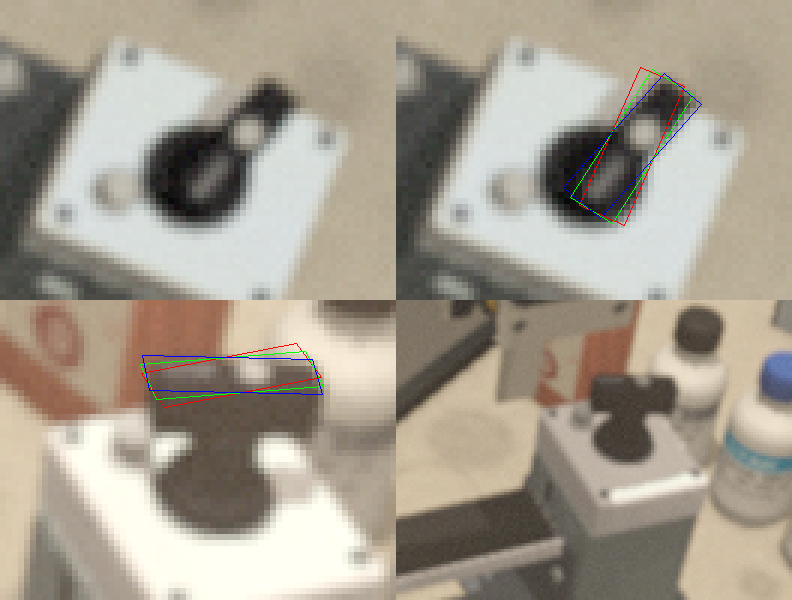

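```bash
python3 -m inch '[93,-44,0,-16.5,45,93,-44,0,-16.5,45,93,-44,0,-16.5,45,93,-44,0,-16.5,45,93,-44,0,-16.5,45,93,-44,0,-16.5,45,93,-44,0,-16.5,45]'
python3 - <<'E'
from h import *
s=robot.read_state();v=s["orientation"];v=v*np.sign(v[1]);print(s["tool_pos"],"toolyaw",2*np.degrees(np.arctan2(v[1],v[0]))-90,s["opening"])
E
```

```text
t: 10.6
tool_pos: [0.5919, -0.2353, 0.2689]
orientation: [-1.123, -2.932, -0.0]
force: [0.0, -0.4, 0.3]
opening: 0.0419
gripper_force: 0.0
[ 0.59189471 -0.23530718  0.26894435] toolyaw 48.091189113051485 0.041900239356655655
```

```bash
python3 -m inch '[3,-1.5,-20,0,45,3,-1.5,-35,0,45,3,-1.5,-45,0,45,3,-1.5,-55,0,45,3,-1.5,-63,0,45,3,-1.5,-69,0,45,3,-1.5,-69,0,45,3,-1.5,-69,0,45]'; python3 -m inch '[0,0,0,0,0,0,0,0,0,0,0,0,0,0,0,0,0,0,0,0,0,0,0,0,0,0,0,0,0,0,0,0,0,0,0]' 12;  python3 - <<'E'
from h import *
s=robot.read_state();v=s["orientation"];v=v*np.sign(v[1]);print(s["tool_pos"],"toolyaw",2*np.degrees(np.arctan2(v[1],v[0]))-90,s["opening"],s["force"],s["wrist_torque"])
E
```

```text
t: 11.27
tool_pos: [0.5957, -0.2373, 0.2008]
orientation: [-1.125, -2.933, 0.0]
force: [-0.2, -1.5, 0.1]
opening: 0.0418
gripper_force: 0.0
t: 11.85
tool_pos: [0.5969, -0.2367, 0.2014]
orientation: [1.123, 2.932, 0.002]
force: [3.4, 2.6, 0.2]
opening: 0.0206
gripper_force: 12.0
[ 0.59690541 -0.2366752   0.20135665] toolyaw 48.081647080423124 0.020557421129795354 [3.3990264  2.59272436 0.17466719] [ 0.57830779 -0.76366984  0.01553513]
```

```bash
python3 -m inch '[0,0,0,0,0,0,0,0,0,0,0,0,0,0,0,0,0,0,0,0,0,0,0,0,0]' 30;  python3 - <<'E'
from h import *
s=robot.read_state();v=s["orientation"];v=v*np.sign(v[1]);print(s["tool_pos"],"toolyaw",2*np.degrees(np.arctan2(v[1],v[0]))-90,s["opening"],s["force"],s["wrist_torque"])
a=read_camera("top")["image"];b=read_camera("scene")["image"]
cv2.imwrite("pics/c7.png",np.hstack([cv2.resize(a[130:230,410:545],(400,300),interpolation=3),cv2.resize(b[240:330,390:510],(400,300),interpolation=3)]))
E
```

```text
t: 12.27
tool_pos: [0.5969, -0.2366, 0.2013]
orientation: [1.123, 2.932, 0.002]
force: [4.1, 3.3, 0.8]
opening: 0.0196
gripper_force: 30.0
[ 0.59692167 -0.23664447  0.20134994] toolyaw 48.08473491568495 0.019557882552396114 [4.14930886 3.34414427 0.84382366] [ 0.63143619 -0.70563888 -0.03116682]
```

```bash
cat > st.py <<'E'
from h import *
s=robot.read_state();v=s["orientation"];v=v*np.sign(v[1]);print((s["tool_pos"]*1000).round(1),"toolyaw",round(2*np.degrees(np.arctan2(v[1],v[0]))-90,2),"op",round(s["opening"]*1000,2),s["force"].round(1),"Tz",s["wrist_torque"].round(3))
E
python3 -m inch '[0.7,0.7,0,-1,0,0.7,0.7,0,-2,0,0.7,0.7,0,-3,0,0.7,0.7,0,-4,0,0.7,0.7,0,-4,0]' >/dev/null; python3 st.py;python3 -m inch '[0,0,0,-1,0,0,0,0,-2,0,0,0,0,-3,0,0,0,0,-4,0,0,0,0,-4,0]'>/dev/null; python3 st.py
```

```text
[ 596.9 -236.7  201.3] toolyaw 43.95 op 19.74 [1.7 1.9 5. ] Tz [ 0.407 -0.415  0.148]
[ 596.9 -236.7  201.3] toolyaw 39.95 op 19.8 [1.3 2.8 5.4] Tz [ 0.445 -0.416  0.097]
```

```bash
python3 -m inch '[0,0,0,-1,0,0,0,0,-2,0,0,0,0,-3,0,0,0,0,-4,0,0,0,0,-5,0,0,0,0,-6,0,0,0,0,-7,0,0,0,0,-8,0,0,0,0,-9,0,0,0,0,-10,0]' >/dev/null; python3 st.py;python3 -m inch '[0,0,0,-1,0,0,0,0,-2,0,0,0,0,-3,0,0,0,0,-4,0,0,0,0,-5,0,0,0,0,-5,0]'>/dev/null; python3 st.py
```

```text
[ 596.9 -236.7  201.3] toolyaw 29.97 op 19.88 [1.7 2.  5. ] Tz [ 0.33  -0.379  0.143]
[ 596.8 -236.7  201.3] toolyaw 24.94 op 19.83 [2.  1.4 5.7] Tz [ 0.386 -0.249  0.143]
```

View pics/c7.png

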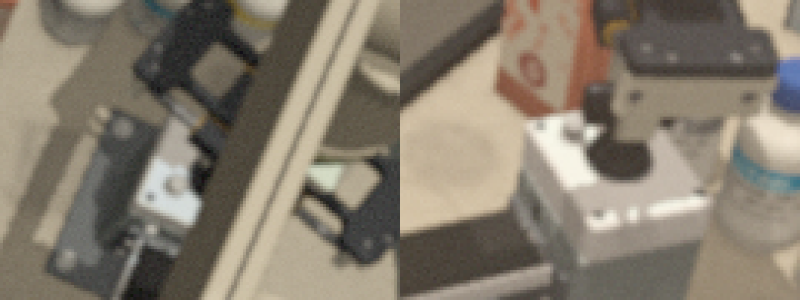

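```bash
for i in 1; do
python3 -m inch '[0,0,0,-0.5,0,0,0,0,-1,0,0,0,0,-1.5,0,0,0,0,-2,0,0,0,0,-2,0]' >/dev/null; python3 st.py
python3 -m inch '[0,0,0,-0.5,0,0,0,0,-1,0,0,0,0,-1.5,0,0,0,0,-2,0,0,0,0,-2,0]' >/dev/null; python3 st.py
python3 -m inch '[0,0,0,-0.5,0,0,0,0,-1,0,0,0,0,-1.5,0,0,0,0,-2,0,0,0,0,-2,0]' >/dev/null; python3 st.py
python3 -m inch '[0,0,0,-0.5,0,0,0,0,-1,0,0,0,0,-1.5,0,0,0,0,-2,0,0,0,0,-2,0]' >/dev/null; python3 st.py; done
```

```text
[ 596.8 -236.8  201.3] toolyaw 22.98 op 19.99 [1.7 2.  5.3] Tz [ 0.307 -0.296  0.072]
[ 596.8 -236.8  201.3] toolyaw 20.97 op 19.81 [0.5 2.1 6.3] Tz [ 0.331 -0.327  0.109]
[ 596.8 -236.7  201.2] toolyaw 18.98 op 19.32 [1.4 2.3 5.5] Tz [ 0.306 -0.289  0.06 ]
[ 596.8 -236.8  201.3] toolyaw 16.97 op 19.64 [1.2 2.9 6.1] Tz [ 0.27  -0.282  0.122]
```

```bash
python3 -m inch '[0,0,0,-0.5,0,0,0,0,-1,0,0,0,0,-1.5,0,0,0,0,-2,0,0,0,0,-2,0]' >/dev/null; python3 st.py
python3 -m inch '[0,0,0,-0.5,0,0,0,0,-1,0,0,0,0,-1.5,0,0,0,0,-2,0,0,0,0,-2,0]' >/dev/null; python3 st.py
python3 -m inch '[0,0,0,-0.5,0,0,0,0,-1,0,0,0,0,-1.5,0,0,0,0,-2,0,0,0,0,-2,0]' >/dev/null; python3 st.py
```

```text
[ 596.8 -236.7  201.3] toolyaw 14.97 op 19.65 [1.2 2.2 5.3] Tz [ 0.352 -0.311  0.138]
[ 596.7 -236.8  201.2] toolyaw 12.97 op 19.86 [1.1 2.1 5.4] Tz [ 0.309 -0.281  0.132]
[ 596.8 -236.8  201.3] toolyaw 10.98 op 20.01 [1.6 1.9 4.7] Tz [ 0.286 -0.261  0.128]
```

```bash
python3 -m inch '[0,0,0,-0.5,0,0,0,0,-1,0,0,0,0,-1.5,0,0,0,0,-2,0,0,0,0,-2,0]' >/dev/null; python3 st.py
python3 -m inch '[0,0,0,-0.5,0,0,0,0,-1,0,0,0,0,-1.5,0,0,0,0,-2,0,0,0,0,-2,0]' >/dev/null; python3 st.py
python3 -m inch '[0,0,0,-0.5,0,0,0,0,-1,0,0,0,0,-1.5,0,0,0,0,-2,0,0,0,0,-2,0]' >/dev/null; python3 st.py
```

```text
[ 596.7 -236.8  201.2] toolyaw 8.98 op 19.75 [1.5 1.7 5.8] Tz [ 0.271 -0.215  0.16 ]
[ 596.7 -236.8  201.3] toolyaw 6.98 op 20.05 [1.8 1.6 5.4] Tz [ 0.295 -0.182  0.181]
[ 596.7 -236.8  201.2] toolyaw 4.97 op 19.96 [1.  2.3 6. ] Tz [ 0.335 -0.192  0.114]
```

```bash
python3 -m inch '[0,0,0,-0.5,0,0,0,0,-1,0,0,0,0,-1.5,0,0,0,0,-2,0,0,0,0,-2,0]' >/dev/null; python3 st.py
python3 -m inch '[0,0,0,-0.5,0,0,0,0,-1,0,0,0,0,-1.5,0,0,0,0,-2,0,0,0,0,-2,0]' >/dev/null; python3 st.py
python3 -m inch '[0,0,0,-0.5,0,0,0,0,-1,0,0,0,0,-1.5,0,0,0,0,-2,0,0,0,0,-2,0]' >/dev/null; python3 st.py
```

```text
[ 596.7 -236.8  201.2] toolyaw 2.97 op 19.71 [1.4 2.  5.6] Tz [ 0.332 -0.159  0.051]
[ 596.7 -236.8  201.3] toolyaw 0.97 op 19.95 [1.6 3.  5.4] Tz [ 0.325 -0.134  0.141]
[ 596.7 -236.8  201.2] toolyaw -1.04 op 20.21 [2.8 2.5 5.3] Tz [ 0.348 -0.15   0.004]
```

Dip perhaps beginning (0.004). Smaller looks.

```bash
python3 -m inch '[0,0,0,0,0]' >/dev/null; python3 st.py
python3 -m inch '[0,0,0,-0.5,0,0,0,0,-1,0,0,0,0,-1,0]' >/dev/null; python3 st.py
python3 -m inch '[0,0,0,-0.5,0,0,0,0,-1,0,0,0,0,-1,0]' >/dev/null; python3 st.py
```

```text
[ 596.7 -236.8  201.2] toolyaw -1.01 op 20.28 [1.3 2.1 5. ] Tz [ 0.363 -0.168  0.024]
[ 596.7 -236.8  201.2] toolyaw -2.04 op 20.06 [-0.   2.2  5.5] Tz [ 0.34  -0.14  -0.029]
[ 596.6 -236.8  201.2] toolyaw -3.04 op 19.91 [0.5 2.6 5.6] Tz [ 0.328 -0.123 -0.117]
```

```bash
python3 -m inch '[0,0,0,-0.5,0,0,0,0,-1,0,0,0,0,-1,0]' >/dev/null; python3 st.py
python3 -m inch '[0,0,0,-0.5,0,0,0,0,-1,0,0,0,0,-1,0]' >/dev/null; python3 st.py
python3 -m inch '[0,0,0,-0.5,0,0,0,0,-1,0,0,0,0,-1,0]' >/dev/null; python3 st.py
```

```text
[ 596.7 -236.8  201.2] toolyaw -4.04 op 19.68 [0.2 1.4 5.7] Tz [ 0.346 -0.119 -0.062]
[ 596.7 -236.8  201.3] toolyaw -5.04 op 19.83 [0.9 1.5 5. ] Tz [ 0.301 -0.103 -0.106]
[ 596.7 -236.8  201.3] toolyaw -6.04 op 19.74 [1.1 1.7 6.3] Tz [ 0.306 -0.174 -0.058]
```

```bash
python3 -m inch '[0,0,0,-0.5,0,0,0,0,-1,0,0,0,0,-1,0]' >/dev/null; python3 st.py
python3 -m inch '[0,0,0,-0.5,0,0,0,0,-1,0,0,0,0,-1,0]' >/dev/null; python3 st.py
python3 -m inch '[0,0,0,-0.5,0,0,0,0,-1,0,0,0,0,-1,0]' >/dev/null; python3 st.py
```

```text
[ 596.7 -236.8  201.2] toolyaw -7.04 op 19.93 [0.1 1.8 7.2] Tz [ 0.365 -0.095 -0.039]
[ 596.6 -236.8  201.2] toolyaw -8.04 op 19.67 [1.4 2.1 6.1] Tz [ 0.368 -0.098 -0.038]
[ 596.7 -236.8  201.3] toolyaw -9.04 op 19.81 [0.1 2.2 6.2] Tz [ 0.4   -0.125 -0.073]
```

```bash
python3 -m inch '[0,0,0,-0.5,0,0,0,0,-1,0,0,0,0,-1,0]' >/dev/null; python3 st.py
python3 -m inch '[0,0,0,-0.5,0,0,0,0,-1,0,0,0,0,-1,0]' >/dev/null; python3 st.py
python3 -m inch '[0,0,0,-0.5,0,0,0,0,-1,0,0,0,0,-1,0]' >/dev/null; python3 st.py
```

```text
[ 596.6 -236.8  201.2] toolyaw -10.04 op 19.68 [1.1 2.3 6.7] Tz [ 0.317 -0.107 -0.057]
[ 596.6 -236.8  201.3] toolyaw -11.04 op 19.87 [0.6 2.4 6.2] Tz [ 0.311 -0.077 -0.03 ]
[ 596.6 -236.8  201.3] toolyaw -12.04 op 19.85 [0.5 1.6 5.7] Tz [ 0.312 -0.035 -0.05 ]
```

```bash
python3 -m inch '[0,0,0,-0.5,0,0,0,0,-1,0,0,0,0,-1,0]' >/dev/null; python3 st.py
python3 -m inch '[0,0,0,-0.5,0,0,0,0,-0.5,0]' >/dev/null; python3 st.py
```

```text
[ 596.6 -236.8  201.3] toolyaw -13.03 op 19.94 [0.2 1.7 5.1] Tz [ 0.355 -0.107  0.04 ]
[ 596.6 -236.8  201.2] toolyaw -13.53 op 19.83 [0.3 1.3 5.5] Tz [ 0.377 -0.079  0.064]
```

```bash
python3 -m inch '[0,0,0,-0.5,0,0,0,0,-0.5,0]' >/dev/null; python3 st.py
python3 -m inch '[0,0,0,-0.5,0,0,0,0,-0.5,0]' >/dev/null; python3 st.py
python3 - <<'E'
from plant import robot
print(robot.read_state()["t"])
E
```

```text
[ 596.6 -236.8  201.2] toolyaw -14.03 op 19.69 [0.8 1.6 5. ] Tz [ 0.39  -0.008  0.159]
[ 596.6 -236.8  201.3] toolyaw -14.52 op 19.84 [1.5 2.8 6.2] Tz [ 0.339 -0.033  0.167]
23.5333
```

```bash
python3 -m inch '[0,0,0,0,5,0,0,0,0,20,0,0,0,0,45,0,0,0,0,45,0,0,0,0,45,0,0,0,0,45]'; python3 -m inch '[0,0,5,0,45,0,0,15,0,45,0,0,35,0,45,0,0,60,0,45,0,0,80,0,45,0,0,80,0,45]';python3 -m inch '[-120,60,60,0,45,-120,60,60,0,45,-120,60,60,0,45,-120,60,60,0,45,-120,60,60,0,45,-120,60,60,0,45,-120,60,60,0,45]'
python3 - <<'E'
from h import *
a=cv2.imread("pics/s6.png");b=read_camera("scene")["image"];cv2.imwrite("pics/s8.png",b)
st=[595.5,-237.2,-25.6]
for n,l in(("pin",(-17,24,183)),("holeL",(-33,40,172)),("holeN",(-33,-40,172)),("platen",(-110,-15,120)),("plate",(-41,-36,80))):
    u,v=np.int32(proj("s",loc(st,l))+[2,1]); k=10 if n!="pin" else 7
    t=cv2.resize(a[v-k:v+k,u-k:u+k],None,fx=8,fy=8,interpolation=2); w=cv2.resize(b[v-k-6:v+k+6,u-k-6:u+k+6],None,fx=8,fy=8,interpolation=2)
    r=cv2.minMaxLoc(cv2.matchTemplate(w,t,cv2.TM_CCOEFF_NORMED)); print(n,(u,v),round(r[1],3),(np.array(r[3])/8-6).round(2))
E
```

```text
t: 24.03
tool_pos: [0.5959, -0.2367, 0.1998]
orientation: [-2.483, -1.923, 0.001]
force: [0.1, 0.6, -0.2]
opening: 0.0401
gripper_force: 0.0
t: 24.53
tool_pos: [0.5985, -0.2377, 0.2877]
orientation: [2.477, 1.919, 0.006]
force: [0.4, -0.5, 0.5]
opening: 0.0419
gripper_force: 0.0
t: 25.12
tool_pos: [0.4768, -0.1769, 0.3403]
orientation: [2.483, 1.924, 0.0]
force: [0.0, 0.3, 0.2]
opening: 0.0414
gripper_force: 0.0
pin (np.int32(443), np.int32(278)) 0.639 [ 3.88 -4.25]
holeL (np.int32(431), np.int32(278)) 0.953 [0. 0.]
holeN (np.int32(450), np.int32(307)) 0.881 [-0.5  -0.12]
platen (np.int32(403), np.int32(324)) 0.975 [-5.    0.75]
plate (np.int32(438), np.int32(339)) 0.917 [ 0.12 -0.12]
```

Run:
```python
from h import *
for f in("s6","s8"):
    g=cv2.cvtColor(cv2.imread(f"pics/{f}.png"),6); print(f)
    for y in range(268,290): print(y,*(f"{x:3d}" for x in g[y,430:462]))
```

```text
s6
268 121 133 146 152 152 151 152 154 148 140 118 107 105 105  89  74  64  64  68  70  70  71  70  68  67  70  66  71  64  72  90 102
269 109 120 133 144 149 151 149 153 147 136 116 105 101  99  85  72  64  65  65  67  68  65  69  68  67  66  69  66  63  65  71  78
270  98 102 115 130 137 151 151 152 148 133 112 108 105  96  83  66  58  61  59  66  64  65  66  67  70  70  66  68  65  68  67  66
271 100 102 106 110 126 137 146 150 144 130 108 106 103  97  79  62  57  66  60  64  66  62  65  63  61  62  68  65  63  64  63  64
272  99  97  97 102 109 124 134 144 142 126 108 109 109 105  88  65  65  61  64  63  68  61  67  64  66  59  61  69  68  62  64  65
273  99 101  96 101 100 108 121 130 135 127 124 130 127 118 101  73  58  54  63  66  59  60  65  65  64  65  65  60  60  64  67  65
274  97 102 106 113 122 128 139 144 145 143 143 146 148 138 111  72  56  62  56  66  66  61  59  59  62  68  67  60  68  69  61  66
275 118 118 127 135 154 161 166 168 164 152 152 150 149 139 116  79  61  59  57  59  59  61  58  66  64  65  61  62  65  60  68  74
276 145 135 136 153 172 182 180 180 169 1
[... 4013 characters left out ...]
  74  71  76  74  75  74  76  76  75  78
285 137 146 157 177 188 192 192 193 193 191 193 191 193 191 177 136  92  75  76  77  71  78  78  73  71  76  73  74  76  75  77  74
286 141 142 149 168 182 188 192 193 191 194 192 192 192 191 179 135  94  76  76  73  79  73  73  75  74  74  74  77  72  75  76  79
287 138 136 142 156 170 183 191 190 189 194 193 192 193 192 179 143 100  80  77  78  76  78  77  76  74  74  74  78  76  72  76  77
288 137 141 137 144 160 177 188 193 193 193 192 192 193 191 181 155 116  85  73  73  75  74  76  76  77  74  77  76  74  77  76  80
289 133 136 138 138 150 167 183 188 191 192 191 192 192 192 187 168 136 103  84  78  79  77  75  77  78  78  79  78  76  80  74  79
```

```bash
python3 -m inch '[0,0,0,0,45,0,0,0,0,45,0,0,0,0,45,0,0,0,0,45]'; python3 -c "
from plant import job
print(job.close_job())"
```

```text
t: 25.5
tool_pos: [0.4766, -0.1768, 0.34]
orientation: [-2.483, -1.923, 0.001]
force: [1.0, -0.2, 0.3]
opening: 0.0417
gripper_force: 0.0
the job is handed in; nothing more can be done
None
```

The sleeve platen is hooked and seated, and the knob is turned into what torque and camera indicate is the notch, with the pin head about 3 px lower in the scene image; the job was handed in at about 25.5 s, with no verdict returned.

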